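Seat the cup in the V-rest of a dosing scale

TASK

Lift the green cup off its glass saucer and set it down gently and upright on the steel weighing plate of the dosing scale, in front of the orange V. Then push it along the plate into the V, past the stiff white back stop, until it is fully home and presses evenly on both orange flanks, hold it there with a firm but careful push of about 10 N for half a second, and leave it standing there, let go. The cup is ceramic and the flanks are delicate, so don't ram it, and leave the saucer and everything else in place.

Things in the scene. Friction and masses are not known exactly. Their poses are not given: they have to be found in the camera images.
- cup_center (a point): Green straight-sided ceramic cup, outside diameter 56 mm, 72 mm tall, no handle, 4 mm wall, inner floor 30 mm above the foot, 0.18 to 0.37 kg; at the start it stands upright in the middle of a glass saucer, its foot 5 mm above the counter. The point is on its axis half-way up (36 mm above its foot); z is its axis, the yaw means nothing.
- saucer: Round clear glass saucer, 110 mm across and 14 mm high at its rim, loose on the counter; origin at the centre of its underside.
- dock: Dosing scale: black base 190 mm (x) by 150 mm (y), 20 mm high, fixed to the counter, turned by its yaw; origin at the centre of its underside, +x is the direction in which the cup is pushed into the V. A black display pod 20 mm thick, 110 mm wide, stands across its +x end, its top 70 mm above the counter. It has on it the plate, the two flanks and the back stop.
- plate: Steel weighing plate of the scale, 155 mm (x) by 135 mm (y), 4 mm thick, its top 24 mm above the counter; origin at the centre of its underside, axes as the dock's.
- home (a point): Point on the plate's top surface over which the cup's axis stands when the cup touches both flanks; axes as the dock's, so the V opens to -x and +x is the push direction. With the cup home its point is 36 mm above this. A centred push of about 10 N in +x, low on the cup's back, loads each flank with 3 to 5 N. Both must carry at least 1.5 N at once.
- set_down (a point): Point on the plate's top surface 55 mm in front (-x) of home on the centre line of the V: a good place to set the cup down, with free plate behind it (52 mm from here to the plate's -x edge). Axes as the dock's.
- flank_left: Orange flank of the V on the dock's +y side: upright plate 8 mm thick, 44 mm long, standing 26 mm above the weighing plate, at 45 degrees to the dock's x (90 degrees to the other flank), fixed; the cup touches the middle of its inner face. Origin at the middle of its underside, x across its thickness, away from the cup.
- flank_right: Orange flank on the dock's -y side, mirror image of the other; mouth about 70 mm wide. Neither flank may ever get more than 12 N. A cup pushed a little off-centre can lodge on one flank only, short of home: the pusher then feels a sideways force from that flank's side; shifting the push a few mm away from that flank until it vanishes lets the cup slide home.
- back_stop (a joint): White back stop between the flanks at the root of the V, 16 mm wide, 16 mm high, its middle 14 mm above the weighing plate: it slides in the dock's +x direction, with no spring, against a steady drag of about 2.5 N and stays where it is left. Value in m, 0 = furthest out; its face then stands where the cup's front is 6 mm short of home, so a cup that is home has pushed it to about 0.006. It can go on to 0.010.
- canister: Closed blue plastic canister with white lid, 76 mm across, 105 mm tall, loose; origin at the centre of its underside. Leave alone.
- mug: White mug, 80 mm across, 85 mm tall; origin at the centre of its underside. Leave alone.
- sugar_jar: Amber glass jar with steel lid, 68 mm across, 100 mm tall; origin at the centre of its underside. Leave alone.
- spoon: Wooden spoon lying on the counter; origin about its middle. Leave alone.
- cezve_small: Small copper cezve, 84 mm across, 70 mm high, with a wooden handle about 160 mm long to its +y side; origin at the centre of its underside. Leave alone.
- cup: The same green cup as a body; origin at the centre of its foot. Glazed: it slides easily (friction about 0.2) on plate, flanks and back stop.
There are look-alikes about, which are no part of the job. There is more than one size of the cup; the job needs the largest.

How it is judged:
By the outcome, as a careful person would: the job done as asked, in the order asked, and still so for the second after the job is handed in, with the robot touching nothing.
It also fails if it takes over 64 s, if anything falls off the work surface, if the arm or the gripper's body presses on something with over 40 N, if the wrist force passes 120 N, or if a joint passes its speed limit or range.

ROBOT

A 6-joint arm with a two-finger parallel gripper is mounted at the origin on the work surface. World frame = base frame: x ahead of the robot, y to its left, z up, the work surface at z = 0. Lengths are in m, angles in degrees, forces in N, time in s.
With the tool pointing down it reaches from about 0.25 to 0.725 m from the base axis. Payload 9.7 kg.
Tool frame: the origin (TCP) lies on the centre line of the jaws, within the pads' length; the fingertips stand 19 mm ahead of it and the grasp point (between the pads) is the TCP (bot.tcp_to_tips is the z of the fingertips in the tool frame, in m); z points along the fingers, y is the line along which they close (so a half turn about z gives the same grasp; the last joint's range is limited). The gripper opens to 85 mm and grips with 20 to 120 N. Pads are 22 mm wide; open, the fingers measure 114 mm over their backs; the gripper's body (76 mm by 85 mm) begins 54 mm behind the grasp point. The pads swing forward as they close: fully open they stand 13 mm farther back than shut.
Start: joints at [-71.963, 4.979, 10.078, 95.1, 0, 90], TCP at [0.17, -0.523, 0.25] pointing down, gripper open.
Joint ranges: [-179.16, 179.16], [-48.56, 103.87], [-65.8, 70.77], [-126.05, 130.52], [-82.76, 87.17], [-180, 180]. Speed limits (degrees/s): [127.2, 127.2, 147.25, 180, 180, 180].

INTERFACE

Orientations are given as [roll, pitch, yaw] about the fixed x, y, z axes, in that order (R = Rz(yaw) Ry(pitch) Rx(roll)).
In Python, from workcell import bot gives the robot as it stands. The module is installed in compiled form; this text tells all that it offers.
- The arm moves only by the tool play_rows, never from a script. Its argument "increments" is a list of rows, each an object with "slide": the shift along the tool's x, y, z in mm, a list of three; "angular": the turn, a rotation vector about the tool's x, y, z in degrees, a list of three; "claw": the opening, from -1 (shut) to 1 (fully open). In form: [{"slide": [x, y, z], "angular": [rx, ry, rz], "claw": claw}, ...]. A call has 1 to 8 rows; each row shifts and turns the commanded pose from where the row before left it, along the tool's axes as they then stand; what a row does not reach is not made up. A row lasts 1/10 s, in which the tool goes at most 50 mm and 8.59 degrees, less where a joint would pass 70% of its speed; a pose out of reach is approached as far as the arm can. A call is refused whole if a number of a shift passes 50 or a number of a turn 8.59, either way. A call with a gripper value outside its range is refused whole. The fingers move at their own pace and stop on an object; "squeeze" is the grip in N (left out, the last holds). Time passes only in rows, so rows that do not move let the fingers close. It gives the time, the measured TCP pose, the force, the opening and the grip force at its end, in the units of the state.
- bot.get_obs(): the state, without advancing time (a new reading comes with each control period).
- bot.camera(name): name is "side" or "top"; returns the picture (400x640x3 uint8, red, green, blue); there is no depth.
- bot.camera_info(name): a dict with "fovy" (degrees; the focal length in pixels is half the picture's height over the tangent of half this angle, whatever the lens; pixels are square), "cx", "cy" (the principal point, pixels), "R" (3x3) and "t" (3): a world point X has camera coordinates R X + t. Camera axes: x right, y down, z forward; pixel columns grow to the right and rows downward; lengths in m; the calibration is good to about 2 mm. A picture is of the moment at which its call begins. camera_info takes no time and is no camera call.
- bot.job_done(): hands the job in; it is judged then, once.
The state is a dict: "time": time; "q": joint angles; "qd": joint speeds; "joint_efforts": joint torques, N m; "ee_pos": TCP position; "tcp_rot": TCP orientation; "wrist_force": force on the tool from outside, world axes, zero at the start; "torque": the same for the moment, N m; "opening": finger opening in m; "grasp_force": force on a finger pad.
Only numpy, scipy, OpenCV 4.12 (cv2) and the standard library are available. Lean on these libraries where they do the work, as an engineer would, in place of code of your own. Each camera call takes 0.05 s, during which the arm holds its last target. There are 200 camera calls.

## Working session

There is one attempt and no reset: what is moved stays moved. The work goes in short steps, Python scripts to look and compute and a tool call to move; the robot and the scene stay as the last step left them, time stands still between calls to the robot, and variables do not carry over. Pictures are saved under pics/ and viewed, at most 10 in all, crops included, and the job is handed in when it is done.

Besides the shell and the picture viewer there is one more tool, called after "Emit:" as name([rows], argument=value, ...), one row to a line, values as JSON. play_rows: Moves the arm, as the interface text tells. Its arguments: {"type":"object","properties":{"increments":{"type":"array"},"squeeze":{"type":"number"}},"required":["increments"]}

```bash
mkdir -p pics; python3 - <<'E'
from workcell import bot
import cv2
for n in("top","side"):
    im=bot.camera(n); cv2.imwrite(f"pics/{n}0.png",im[:,:,::-1]); i=bot.camera_info(n); print(n,i)
o=bot.get_obs(); print(o)
E
```

```text
top {'fovy': 56.61585447679723, 'cx': 317.74837640230544, 'cy': 198.36303199973656, 'R': array([[-0.01116836, -0.9996048 , -0.02579738],
       [-0.99781555,  0.01282084, -0.06480546],
       [ 0.06511059,  0.02501726, -0.99756441]]), 't': array([-0.00304936,  0.5887295 ,  1.11195468])}
side {'fovy': 52.86295736776523, 'cx': 318.03631251928095, 'cy': 197.6877693189408, 'R': array([[-0.88812283, -0.45957301,  0.00552175],
       [-0.35103429,  0.67051938, -0.65358908],
       [ 0.29666946, -0.5824057 , -0.75682946]]), 't': array([0.48450137, 0.25336613, 1.06693723])}
{'time': 0.1, 'q': array([-7.19645555e+01,  5.00848764e+00,  1.00408684e+01,  9.50997307e+01,
       -2.66687599e-04,  8.99990144e+01]), 'qd': array([-0.10632626, -0.02215025,  0.22956353,  0.10707326,  0.05551809,
        0.00236755]), 'joint_efforts': array([ 1.52463981e-04, -5.21562660e+01,  4.65652370e+01,  1.59875827e-02,
        3.00391093e-06, -5.67479589e-06]), 'ee_pos': array([ 0.17022827, -0.52281206,  0.24966557]), 'tcp_rot': array([-1.79932650e+02,  2.65528894e-04,  1.80364304e+01]), 'wrist_force': array([0.01917866, 0.35547508, 0.95060618]), 'torque': array([-0.01378131, -0.01602142,  0.03033867]), 'grasp_force': 0.0, 'opening': 0.08520305099893774}
```

View pics/top0.png

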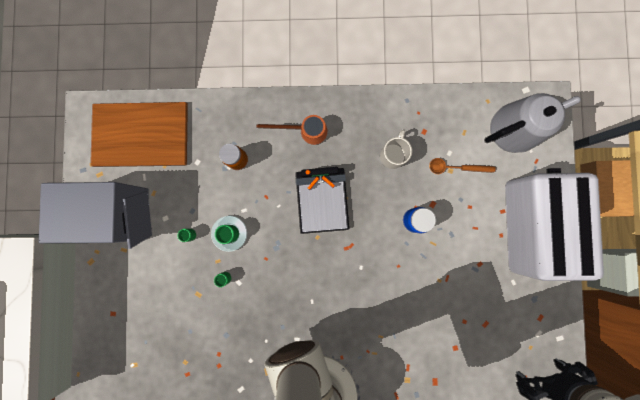

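View pics/side0.png

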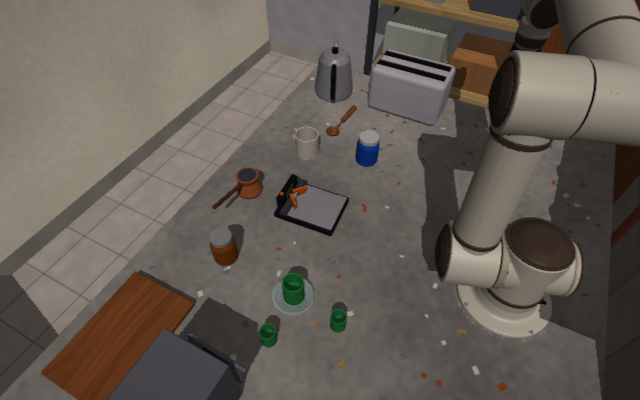

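```bash
python3 - <<'E'
import cv2,numpy as np
a=cv2.imread("pics/top0.png")[160:250,200:360]; b=cv2.imread("pics/side0.png")[165:315,255:365]
cv2.imwrite("pics/topc.png",cv2.resize(a,None,fx=5,fy=5,interpolation=cv2.INTER_CUBIC))
cv2.imwrite("pics/sidec.png",cv2.resize(b,None,fx=4,fy=4,interpolation=cv2.INTER_CUBIC))
E
```

```text
(no output)
```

View pics/topc.png

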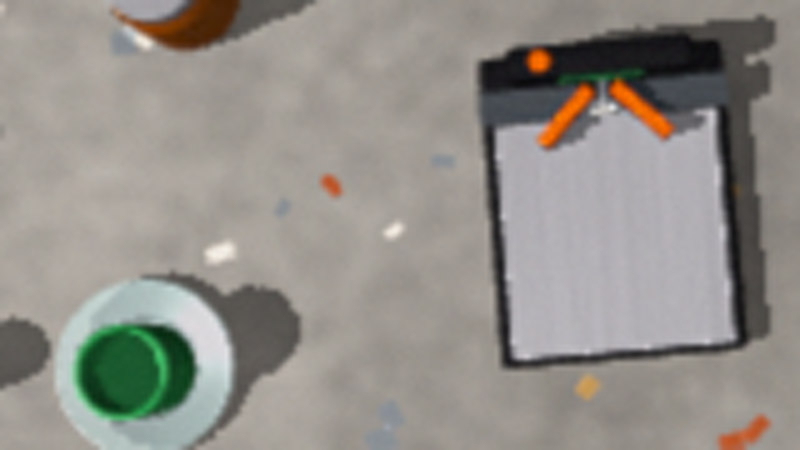

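View pics/sidec.png

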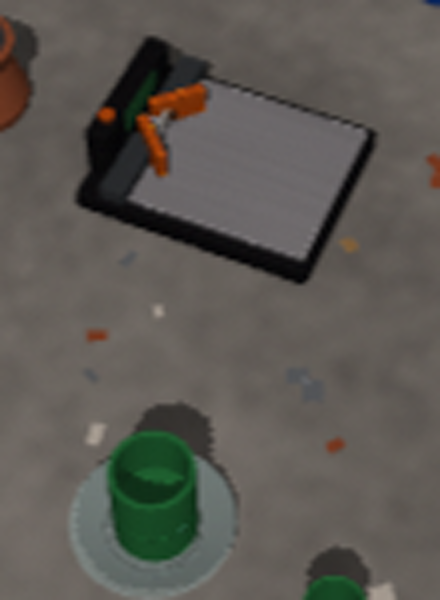

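```bash
cat > h.py <<'E'
from workcell import bot
import cv2,numpy as np
from scipy.optimize import minimize
S=5
def proj(n,P):
    i=bot.camera_info(n); f=200/np.tan(np.radians(i["fovy"]/2))
    c=np.atleast_2d(P)@i["R"].T+i["t"]; return c[:,:2]/c[:,2:]*f+[i["cx"],i["cy"]]
def mask(im,col,box):
    x0,y0,x1,y1=box
    a=cv2.resize(im[y0:y1,x0:x1],None,fx=S,fy=S,interpolation=cv2.INTER_CUBIC)
    h=cv2.cvtColor(a,cv2.COLOR_RGB2HSV)
    lo,hi={"orange":((5,190,140),(20,255,255)),"green":((50,120,30),(85,255,255))}[col]
    return cv2.inRange(h,lo,hi)
def hullpoly(n,P,box):
    p=(proj(n,P)-box[:2]+0.5)*S-0.5
    return cv2.convexHull(np.round(p*16).astype(np.float32)).astype(np.int32)
def cost(parts,n,m,box):
    r=np.zeros_like(m)
    for P in parts: cv2.fillConvexPoly(r,hullpoly(n,P,box),255,cv2.LINE_8,4)
    return np.mean((cv2.GaussianBlur(r,(0,0),4).astype(float)-cv2.GaussianBlur(m,(0,0),4))**2),r
def flanks(h):
    x,y,w=h; c,s=np.cos(w),np.sin(w); out=[]
    for sg in(1,-1):
        n=np.array([1,sg])/2**.5; t=np.array([1,-sg])/2**.5; m=n*.032
        out.append(np.array([[*(np.array([[c,-s],[s,c]])@(m+a*.004*n+b*.022*t)+[x,y]),z] for a in(-1,1) for b in(-1,1) for z in(.024,.05)]))
    return out
T=np.linspace(0,2*np.pi,48)
def cyl(x,y,z0,z1,r): return np.array([[x+r*np.cos(t),y+r*np.sin(t),z] for t in T for z in(z0,z1)])
def plane(n,uv,z):
    from scipy.optimize import fsolve
    return fsolve(lambda q:proj(n,[*q,z])[0]-uv,[.45,0])
def fit(model,x0,ms,step):
    f=lambda p:sum(cost(model(p),n,m,b)[0] for n,m,b in ms)
    k=len(x0); sim=np.vstack([x0]+[np.add(x0,np.eye(k)[i]*step[i]) for i in range(k)])
    return minimize(f,x0,method="Nelder-Mead",options=dict(initial_simplex=sim,xatol=1e-5,fatol=1e-3))
E
python3 - <<'E'
from h import *
I={n:cv2.imread(f"pics/{n}0.png")[:,:,::-1].copy() for n in("top","side")}
pc=lambda x,y:np.array([(x+.5)/5-.5+200,(y+.5)/5-.5+160])
q=[plane("top",pc(*p),.024) for p in((510,358),(738,342),(495,122),(720,108))]; print("plate corners",np.round(q,4))
w=np.arctan2(*(q[0]-q[1])[::-1])-np.pi/2; print("yaw edge",np.degrees(w))
e=(q[0]+q[1])/2; h0=e+.107*np.array([np.cos(w),np.sin(w)]); print("home from edge",h0)
c0=plane("top",pc(122,370),.077); print("cup rim",c0, "saucer",plane("top",pc(144,366),.01))
bo={"top":(304,172,340,195),"side":(287,183,311,211)}; bc={"top":(205,215,250,255),"side":(275,265,312,312)}
mo={n:mask(I[n],"orange",bo[n]) for n in bo}; mc={n:mask(I[n],"green",bc[n]) for n in bc}
for name,model,x0,M,B,st in(("dock",flanks,[*h0,w],mo,bo,[.004,.004,.03]),("cup",lambda p:[cyl(*p,.005,.077,.028)],c0,mc,bc,[.004,.004])):
    for ns in(["top"],["side"],["top","side"]):
        r=fit(model,x0,[(n,M[n],B[n]) for n in ns],st); print(name,ns,np.round(r.x,4),r.fun)
    v=[np.dstack([cost(model(r.x),n,M[n],B[n])[1],M[n]*0,M[n]]) for n in B]
    for n,a in zip(B,v): cv2.imwrite(f"pics/f_{name}_{n}.png",a)
    np.save(name+".npy",r.x)
H=max(cv2.imread(f"pics/f_{a}_{n}.png").shape[0] for a in("dock","cup") for n in B)
ims=[cv2.imread(f"pics/f_{a}_{n}.png") for a in("dock","cup") for n in("top","side")]
cv2.imwrite("pics/fit.png",np.hstack([np.pad(i,((0,H-i.shape[0]),(0,5),(0,0))) for i in ims]))
E
```

```text
plate corners [[ 0.4896  0.0396]
 [ 0.4978 -0.0979]
 [ 0.6329  0.0476]
 [ 0.6395 -0.0893]]
yaw edge 3.3889055405289845
home from edge [ 0.60051376 -0.02283236]
cup rim [0.48628764 0.26062406] saucer [0.48679534 0.26575172]
dock ['top'] [ 0.6142 -0.0208  0.0904] 647.7012077294686
dock ['side'] [ 0.6149 -0.0289 -0.1796] 7900.809464285714
dock ['top', 'side'] [ 0.613  -0.0219  0.0148] 9982.793752587992
cup ['top'] [0.4854 0.2613] 549.3249777777778
cup ['side'] [0.4827 0.2607] 519.742035652674
cup ['top', 'side'] [0.4837 0.2612] 1291.9554420292634
```

View pics/fit.png

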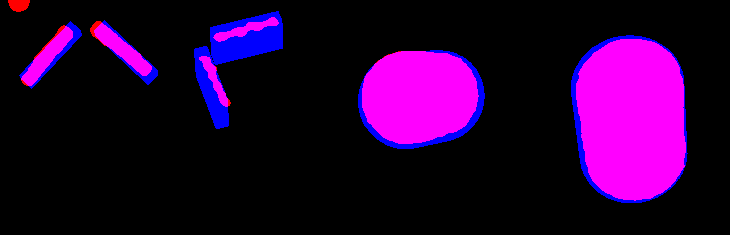

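```bash
sed -i 's/(5,190,140)/(3,150,70)/; s/(50,120,30)/(50,90,25)/' h.py
python3 - <<'E'
from h import *
I={n:cv2.imread(f"pics/{n}0.png")[:,:,::-1].copy() for n in("top","side")}
bo={"top":(304,176,340,195),"side":(287,183,311,211)}; bc={"top":(205,215,250,255),"side":(275,265,312,312)}
mo={n:mask(I[n],"orange",bo[n]) for n in bo}; mc={n:mask(I[n],"green",bc[n]) for n in bc}
ims=[]
for name,model,x0,M,B,st in(("dock",flanks,[.606,-.0225,.055],mo,bo,[.004,.004,.03]),("cup",lambda p:[cyl(*p,.005,.077,.028)],[.4845,.2612],mc,bc,[.004,.004])):
    for ns in(["top"],["side"],["top","side"]):
        r=fit(model,x0,[(n,M[n],B[n]) for n in ns],st); print(name,ns,np.round(r.x,4),r.fun)
        if len(ns)<2:
            n=ns[0]; x0_,y0,x1,y1=B[n]; im=cv2.resize(I[n][y0:y1,x0_:x1],None,fx=S,fy=S,interpolation=cv2.INTER_CUBIC)[:,:,::-1].copy()
            for P in model(r.x): cv2.polylines(im,[hullpoly(n,P,B[n])],True,(255,0,0),1,cv2.LINE_AA,4)
            ims.append(im)
    np.save(name+".npy",r.x)
H=max(i.shape[0] for i in ims)
cv2.imwrite("pics/fit2.png",np.hstack([np.pad(i,((0,H-i.shape[0]),(0,5),(0,0))) for i in ims]))
# side-view near plate edge, base bottom corners etc
pc=lambda x,y:np.array([(x+.5)/4-.5+255,(y+.5)/4-.5+165])
q=[plane("side",pc(*p),.024) for p in((304,264),(370,130))]; print("side plate -x corners",np.round(q,4)); w=np.arctan2(*(q[0]-q[1])[::-1])-np.pi/2; print(np.degrees(w),(q[0]+q[1])/2+.107*np.array([np.cos(w),np.sin(w)]))
E
```

```text
dock ['top'] [ 0.6144 -0.0208  0.0793] 57.9733918128655
dock ['side'] [ 0.6111 -0.0233  0.0526] 1226.9579761904763
dock ['top', 'side'] [ 0.6129 -0.022   0.0752] 2224.202136591479
cup ['top'] [0.4848 0.262 ] 242.49773333333334
cup ['side'] [0.4829 0.2608] 203.51378953421508
cup ['top', 'side'] [0.4836 0.2612] 694.1860417992461
side plate -x corners [[ 0.4832  0.0411]
 [ 0.4945 -0.0982]]
4.6281134366944565 [ 0.59553084 -0.0198919 ]
```

View pics/fit2.png

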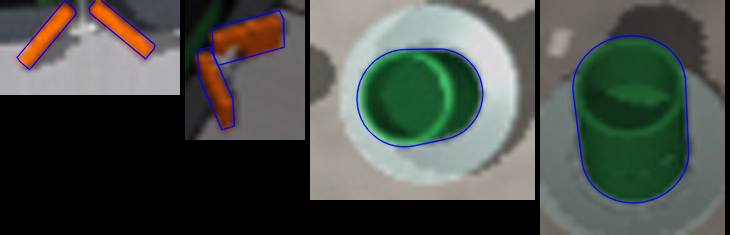

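Top picture: the cup's rim is at about (224,234) on the saucer, and the V is at about (321,182). The fitted outlines match both views. That gives the cup at (0.484, 0.261), home at (0.613, -0.022), and dock yaw at about 3.6°. Moving now.

Emit:
play_rows([
  {"slide":[0,0,0],"angular":[0,0,7.2],"claw":1},
  {"slide":[0,0,0],"angular":[0,0,7.2],"claw":1},
  {"slide":[16.5,-34.7,0],"angular":[0,0,0],"claw":1},
  {"slide":[16.5,-34.7,0],"angular":[0,0,0],"claw":1},
  {"slide":[16.5,-34.7,0],"angular":[0,0,0],"claw":1},
  {"slide":[16.5,-34.7,0],"angular":[0,0,0],"claw":1},
  {"slide":[16.5,-34.7,0],"angular":[0,0,0],"claw":1},
  {"slide":[16.5,-34.7,0],"angular":[0,0,0],"claw":1},
], squeeze=30)

```text
time: 0.9
ee_pos: [0.256, -0.3074, 0.25]
tcp_rot: [-180.0, 0.0, 3.6]
wrist_force: [1.0, -0.9, 0.6]
opening: 0.0853
grasp_force: 0.0
```

Emit:
play_rows([
  {"slide":[16.5,-34.7,0],"angular":[0,0,0],"claw":1},
  {"slide":[16.5,-34.7,0],"angular":[0,0,0],"claw":1},
  {"slide":[16.5,-34.7,0],"angular":[0,0,0],"claw":1},
  {"slide":[16.5,-34.7,0],"angular":[0,0,0],"claw":1},
  {"slide":[16.5,-34.7,0],"angular":[0,0,0],"claw":1},
  {"slide":[16.5,-34.7,0],"angular":[0,0,0],"claw":1},
  {"slide":[16.5,-34.7,0],"angular":[0,0,0],"claw":1},
  {"slide":[16.5,-34.7,0],"angular":[0,0,0],"claw":1},
])

```text
time: 1.7
ee_pos: [0.3702, -0.0219, 0.2502]
tcp_rot: [180.0, -0.0, 3.6]
wrist_force: [1.3, -1.0, 0.1]
opening: 0.0854
grasp_force: 0.0
```

Emit:
play_rows([
  {"slide":[16.5,-34.7,0],"angular":[0,0,0],"claw":1},
  {"slide":[16.5,-34.7,0],"angular":[0,0,0],"claw":1},
  {"slide":[16.5,-34.7,0],"angular":[0,0,0],"claw":1},
  {"slide":[16.5,-34.7,0],"angular":[0,0,0],"claw":1},
  {"slide":[16.5,-34.7,0],"angular":[0,0,0],"claw":1},
  {"slide":[16.5,-34.7,0],"angular":[0,0,0],"claw":1},
  {"slide":[0,0,0],"angular":[0,0,0],"claw":1},
  {"slide":[0,0,0],"angular":[0,0,0],"claw":1},
])

```text
time: 2.5
ee_pos: [0.4599, 0.1005, 0.2543]
tcp_rot: [-176.1, 0.1, 10.2]
wrist_force: [0.5, 0.4, 1.1]
opening: 0.0853
grasp_force: 0.0
```

```bash
python3 - <<'E'
from workcell import bot
print(bot.tcp_to_tips); o=bot.get_obs(); print(o['time'],o['ee_pos'],o['tcp_rot'],o['wrist_force'],o['opening'])
E
```

```text
0.019
2.5 [0.45991559 0.10052012 0.25429329] [-1.76058071e+02  1.23751426e-01  1.01591124e+01] [0.50985053 0.39988378 1.10058907] 0.08532047312379983
```

```bash
python3 - <<'E'
from workcell import bot
o=bot.get_obs(); print(o['q'].round(2),o['qd'].round(2),o['joint_efforts'].round(1))
E
```

```text
[ 1.0100e+01 -5.6800e+00 -1.5000e-01  9.5660e+01  3.9400e+00  1.7994e+02] [-0.7  -1.15 -0.5   0.13 -0.18  0.05] [  0.6 -39.   46.8  -0.2   0.3  -0. ]
```

Emit:
play_rows([
  {"slide":[0,0,0],"angular":[0,0,0],"claw":1},
  {"slide":[0,0,0],"angular":[0,0,0],"claw":1},
])

```text
time: 2.7
ee_pos: [0.4598, 0.1, 0.255]
tcp_rot: [-176.1, 0.0, 10.1]
wrist_force: [0.8, 0.1, 0.4]
opening: 0.085
grasp_force: 0.0
```

```bash
python3 - <<'E'
from workcell import bot
o=bot.get_obs(); print(o['q'].round(2),o['qd'].round(2),o['ee_pos'],o['tcp_rot'])
E
```

```text
[ 1.0040e+01 -5.7900e+00 -1.7000e-01  9.5650e+01  3.9500e+00  1.7994e+02] [ 0.04  0.01  0.12 -0.16  0.11 -0.05] [0.45976851 0.10002709 0.25497121] [-1.76053173e+02  3.06969461e-02  1.01000416e+01]
```

Joint 6 ran into its limit, because q6 = q1 + 180 - yaw. I'll undo the roll error and turn half a turn, so the tool's x axis points along the dock's -x.

Emit:
play_rows([
  {"slide":[0,0,0],"angular":[-3.95,0,0],"claw":1},
  {"slide":[0,0,0],"angular":[0,0,-8.26],"claw":1},
  {"slide":[0,0,0],"angular":[0,0,-8.26],"claw":1},
  {"slide":[0,0,0],"angular":[0,0,-8.26],"claw":1},
  {"slide":[0,0,0],"angular":[0,0,-8.26],"claw":1},
  {"slide":[0,0,0],"angular":[0,0,-8.26],"claw":1},
  {"slide":[0,0,0],"angular":[0,0,-8.26],"claw":1},
  {"slide":[0,0,0],"angular":[0,0,-8.26],"claw":1},
])

```text
time: 3.5
ee_pos: [0.4618, 0.0902, 0.2551]
tcp_rot: [-179.8, -0.4, 69.0]
wrist_force: [0.5, -0.1, -1.1]
opening: 0.0852
grasp_force: 0.0
```

Emit:
play_rows([
  {"slide":[0,0,0],"angular":[0,0,-8.26],"claw":1},
  {"slide":[0,0,0],"angular":[0,0,-8.26],"claw":1},
  {"slide":[0,0,0],"angular":[0,0,-8.26],"claw":1},
  {"slide":[0,0,0],"angular":[0,0,-8.26],"claw":1},
  {"slide":[0,0,0],"angular":[0,0,-8.26],"claw":1},
  {"slide":[0,0,0],"angular":[0,0,-8.26],"claw":1},
  {"slide":[0,0,0],"angular":[0,0,-8.26],"claw":1},
  {"slide":[0,0,0],"angular":[0,0,-8.26],"claw":1},
])

```text
time: 4.3
ee_pos: [0.4618, 0.0901, 0.2551]
tcp_rot: [179.8, -0.4, 135.1]
wrist_force: [0.2, 0.8, -0.8]
opening: 0.0849
grasp_force: 0.0
```

Emit:
play_rows([
  {"slide":[0,0,0],"angular":[0,0,-8.26],"claw":1},
  {"slide":[0,0,0],"angular":[0,0,-8.26],"claw":1},
  {"slide":[0,0,0],"angular":[0,0,-8.26],"claw":1},
  {"slide":[0,0,0],"angular":[0,0,-8.26],"claw":1},
  {"slide":[0,0,0],"angular":[0,0,-8.26],"claw":1},
  {"slide":[0,0,0],"angular":[0,0,-8.26],"claw":1},
  {"slide":[0,0,0],"angular":[0,0,0],"claw":1},
  {"slide":[0,0,0],"angular":[0,0,0],"claw":1},
])

```text
time: 5.1
ee_pos: [0.4619, 0.0903, 0.255]
tcp_rot: [179.6, -0.1, -175.9]
wrist_force: [-0.3, 0.1, 0.6]
opening: 0.0855
grasp_force: 0.0
```

Emit:
play_rows([
  {"slide":[0,0,0],"angular":[0.4,0.1,0.5],"claw":1},
  {"slide":[-5.4,28.2,0],"angular":[0,0,0],"claw":1},
  {"slide":[-5.4,28.2,0],"angular":[0,0,0],"claw":1},
  {"slide":[-5.4,28.2,0],"angular":[0,0,0],"claw":1},
  {"slide":[-5.4,28.2,0],"angular":[0,0,0],"claw":1},
  {"slide":[-5.4,28.2,0],"angular":[0,0,0],"claw":1},
  {"slide":[-5.4,28.2,0],"angular":[0,0,0],"claw":1},
  {"slide":[0,0,20],"angular":[0,0,0],"claw":1},
])

```text
time: 5.9
ee_pos: [0.4837, 0.2647, 0.2361]
tcp_rot: [179.9, -0.0, -176.2]
wrist_force: [-0.3, -0.7, -0.3]
opening: 0.0856
grasp_force: 0.0
```

Emit:
play_rows([
  {"slide":[0,0,30],"angular":[0,0,0],"claw":1},
  {"slide":[0,0,30],"angular":[0,0,0],"claw":1},
  {"slide":[0,0,20],"angular":[0,0,0],"claw":1},
  {"slide":[0,0,10],"angular":[0,0,0],"claw":1},
  {"slide":[0,0,0],"angular":[0,0,0],"claw":1},
  {"slide":[0,0,0],"angular":[0,0,0],"claw":1},
])

```text
time: 6.5
ee_pos: [0.483, 0.2618, 0.1459]
tcp_rot: [179.9, -0.1, -176.2]
wrist_force: [-0.2, 0.9, -0.1]
opening: 0.0854
grasp_force: 0.0
```

Emit:
play_rows([
  {"slide":[0,0,20],"angular":[0,0,0],"claw":1},
  {"slide":[0,0,20],"angular":[0,0,0],"claw":1},
  {"slide":[0,0,15],"angular":[0,0,0],"claw":1},
  {"slide":[0,0,15],"angular":[0,0,0],"claw":1},
  {"slide":[0,0,14],"angular":[0,0,0],"claw":1},
  {"slide":[0,0,10],"angular":[0,0,0],"claw":1},
  {"slide":[0,0,0],"angular":[0,0,0],"claw":1},
  {"slide":[0,0,0],"angular":[0,0,0],"claw":1},
])

```text
time: 7.3
ee_pos: [0.4824, 0.2617, 0.051]
tcp_rot: [180.0, -0.2, -176.1]
wrist_force: [-0.0, -1.1, 0.1]
opening: 0.0856
grasp_force: 0.0
```

Emit:
play_rows([
  {"slide":[0,0,0],"angular":[0,0,0],"claw":0.5},
  {"slide":[0,0,0],"angular":[0,0,0],"claw":0.4},
  {"slide":[0,0,0],"angular":[0,0,0],"claw":0.3},
  {"slide":[0,0,0],"angular":[0,0,0],"claw":0.2},
  {"slide":[0,0,0],"angular":[0,0,0],"claw":-1},
  {"slide":[0,0,0],"angular":[0,0,0],"claw":-1},
  {"slide":[0,0,0],"angular":[0,0,0],"claw":-1},
  {"slide":[0,0,0],"angular":[0,0,0],"claw":-1},
], squeeze=30)

```text
time: 8.1
ee_pos: [0.4826, 0.2618, 0.0515]
tcp_rot: [180.0, -0.1, -176.1]
wrist_force: [-0.4, -1.3, 6.1]
opening: 0.0542
grasp_force: 33.9
```

Emit:
play_rows([
  {"slide":[0,0,-3],"angular":[0,0,0],"claw":-1},
  {"slide":[0,0,-5],"angular":[0,0,0],"claw":-1},
  {"slide":[0,0,-12],"angular":[0,0,0],"claw":-1},
  {"slide":[0,0,-20],"angular":[0,0,0],"claw":-1},
  {"slide":[0,0,-20],"angular":[0,0,0],"claw":-1},
  {"slide":[0,0,-20],"angular":[0,0,0],"claw":-1},
  {"slide":[0,0,-10],"angular":[0,0,0],"claw":-1},
  {"slide":[0,0,0],"angular":[0,0,0],"claw":-1},
])

```text
time: 8.9
ee_pos: [0.4833, 0.262, 0.1426]
tcp_rot: [179.9, -0.1, -176.1]
wrist_force: [-0.4, -0.6, -3.4]
opening: 0.0548
grasp_force: 33.9
```

```bash
python3 - <<'E'
from h import *
o=bot.get_obs(); p=o['ee_pos']; print(p,o['tcp_rot'],o['wrist_force'],o['grasp_force'])
for n in("top","side"):
    im=bot.camera(n); cv2.imwrite(f"pics/{n}1.png",im[:,:,::-1])
u=proj("side",p)[0].astype(int); print(u)
a=cv2.imread("pics/side1.png")[u[1]-60:u[1]+80,u[0]-80:u[0]+80]
t=proj("top",[.483,.262,.05])[0].astype(int); b=cv2.imread("pics/top1.png")[t[1]-70:t[1]+70,t[0]-80:t[0]+120]
cv2.imwrite("pics/lift.png",np.hstack([cv2.resize(i,None,fx=2.2,fy=2.2,interpolation=cv2.INTER_CUBIC) for i in(a,b)]))
E
```

```text
[0.48325434 0.26202393 0.14258303] [ 1.79905346e+02 -5.70228151e-02 -1.76132330e+02] [-0.4420681  -0.58846917 -3.38075366] 33.864779295399785
[290 268]
```

View pics/lift.png

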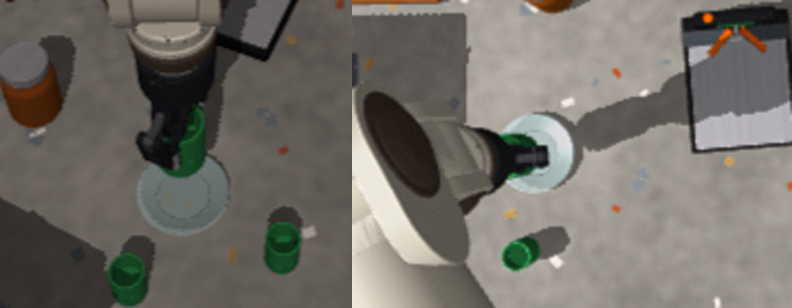

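The lift picture shows the cup held upright in the gripper, the saucer still in place on the counter, and the scale clear at upper right. Carrying it to the plate.

Emit:
play_rows([
  {"slide":[-3,-15,0],"angular":[0,0,0],"claw":-1},
  {"slide":[-5.5,-29.2,0],"angular":[0,0,0],"claw":-1},
  {"slide":[-5.5,-29.2,0],"angular":[0,0,0],"claw":-1},
  {"slide":[-5.5,-29.2,0],"angular":[0,0,0],"claw":-1},
  {"slide":[-5.5,-29.2,0],"angular":[0,0,0],"claw":-1},
  {"slide":[-5.5,-29.2,0],"angular":[0,0,0],"claw":-1},
  {"slide":[-5.5,-29.2,0],"angular":[0,0,0],"claw":-1},
  {"slide":[-5.5,-29.2,0],"angular":[0,0,0],"claw":-1},
])

```text
time: 9.8
ee_pos: [0.5384, 0.0435, 0.1394]
tcp_rot: [180.0, -0.3, -176.2]
wrist_force: [0.0, -0.3, -3.7]
opening: 0.0548
grasp_force: 34.0
```

Emit:
play_rows([
  {"slide":[-5.5,-29.2,0],"angular":[0,0,0],"claw":-1},
  {"slide":[-5.5,-29.2,0],"angular":[0,0,0],"claw":-1},
  {"slide":[-2.6,-14.2,0],"angular":[0,0,0],"claw":-1},
  {"slide":[0,0,10],"angular":[0,0,0],"claw":-1},
  {"slide":[0,0,20],"angular":[0,0,0],"claw":-1},
  {"slide":[0,0,15],"angular":[0,0,0],"claw":-1},
  {"slide":[0,0,5],"angular":[0,0,0],"claw":-1},
  {"slide":[0,0,0],"angular":[0,0,0],"claw":-1},
])

```text
time: 10.6
ee_pos: [0.5563, -0.0254, 0.0893]
tcp_rot: [180.0, -0.3, -176.1]
wrist_force: [0.4, -0.6, -3.1]
opening: 0.0548
grasp_force: 34.0
```

```bash
python3 - <<'E'
from h import *
o=bot.get_obs(); p=o['ee_pos']; print(o['time'],p,o['tcp_rot'],o['wrist_force'])
for n in("top","side"):
    im=bot.camera(n); cv2.imwrite(f"pics/{n}2.png",im[:,:,::-1])
u=proj("side",p)[0].astype(int); t=proj("top",p)[0].astype(int)
a=cv2.imread("pics/side2.png")[u[1]-50:u[1]+70,u[0]-70:u[0]+70]; b=cv2.imread("pics/top2.png")[t[1]-60:t[1]+60,t[0]-60:t[0]+60]
cv2.imwrite("pics/above.png",np.hstack([cv2.resize(i,None,fx=3,fy=3,interpolation=cv2.INTER_CUBIC) for i in(a,b)]))
E
```

```text
10.6 [ 0.55626129 -0.02538808  0.08927981] [ 179.95248982   -0.31928766 -176.09133645] [ 0.41050531 -0.59336456 -3.05079114]
```

View pics/above.png

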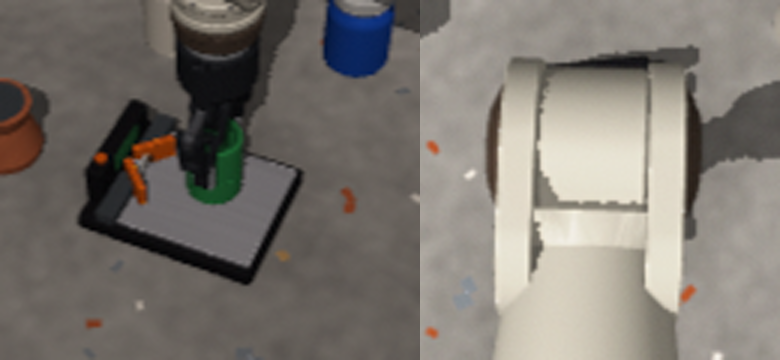

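Emit:
play_rows([
  {"slide":[0,0,5],"angular":[0,0.3,0],"claw":-1},
  {"slide":[0,0,5],"angular":[0,0,0],"claw":-1},
  {"slide":[0,0,4],"angular":[0,0,0],"claw":-1},
  {"slide":[0,0,2],"angular":[0,0,0],"claw":-1},
  {"slide":[0,0,1],"angular":[0,0,0],"claw":-1},
  {"slide":[0,0,0],"angular":[0,0,0],"claw":-1},
  {"slide":[0,0,0],"angular":[0,0,0],"claw":-1},
])

```text
time: 11.4
ee_pos: [0.557, -0.026, 0.0736]
tcp_rot: [180.0, -0.5, -176.1]
wrist_force: [-0.4, -0.1, -3.1]
opening: 0.0544
grasp_force: 34.1
```

Emit:
play_rows([
  {"slide":[0,0,0.5],"angular":[0,0,0],"claw":-1},
  {"slide":[0,0,0.5],"angular":[0,0,0],"claw":-1},
  {"slide":[0,0,0],"angular":[0,0,0],"claw":-1},
])

```text
time: 11.7
ee_pos: [0.5569, -0.026, 0.0724]
tcp_rot: [180.0, -0.5, -176.1]
wrist_force: [-0.3, 0.5, -2.6]
opening: 0.0548
grasp_force: 34.1
```

Emit:
play_rows([
  {"slide":[0,0,0.5],"angular":[0,-0.5,0],"claw":-1},
  {"slide":[0,0,0.5],"angular":[0,0,0],"claw":-1},
  {"slide":[0,0,0],"angular":[0,0,0],"claw":-1},
  {"slide":[0,0,0],"angular":[0,0,0],"claw":-1},
])

```text
time: 12.1
ee_pos: [0.5569, -0.026, 0.0715]
tcp_rot: [180.0, 0.0, -176.1]
wrist_force: [0.0, 0.1, -3.6]
opening: 0.0547
grasp_force: 34.1
```

Emit:
play_rows([
  {"slide":[0,0,0.5],"angular":[0,0,0],"claw":-1},
  {"slide":[0,0,0],"angular":[0,0,0],"claw":-1},
  {"slide":[0,0,0],"angular":[0,0,0],"claw":-1},
])

```text
time: 12.4
ee_pos: [0.5569, -0.026, 0.0709]
tcp_rot: [180.0, 0.0, -176.1]
wrist_force: [0.4, 0.3, -3.5]
opening: 0.0547
grasp_force: 34.1
```

Emit:
play_rows([
  {"slide":[0,0,0.5],"angular":[0,0,0],"claw":-1},
  {"slide":[0,0,0],"angular":[0,0,0],"claw":-1},
  {"slide":[0,0,0],"angular":[0,0,0],"claw":-1},
])

```text
time: 12.7
ee_pos: [0.557, -0.026, 0.0706]
tcp_rot: [180.0, 0.0, -176.1]
wrist_force: [0.3, -0.0, -1.5]
opening: 0.0543
grasp_force: 34.2
```

Emit:
play_rows([
  {"slide":[0,0,0.5],"angular":[0,0,0],"claw":-1},
  {"slide":[0,0,0],"angular":[0,0,0],"claw":-1},
  {"slide":[0,0,0],"angular":[0,0,0],"claw":-1},
])

```text
time: 13.0
ee_pos: [0.5572, -0.026, 0.0705]
tcp_rot: [180.0, 0.1, -176.1]
wrist_force: [-0.9, -0.6, 5.0]
opening: 0.0548
grasp_force: 34.6
```

Emit:
play_rows([
  {"slide":[0,0,-0.5],"angular":[0,0,0],"claw":-1},
  {"slide":[0,0,0],"angular":[0,0,0],"claw":0.3},
  {"slide":[0,0,0],"angular":[0,0,0],"claw":0.4},
  {"slide":[0,0,0],"angular":[0,0,0],"claw":0.5},
  {"slide":[0,0,0],"angular":[0,0,0],"claw":0.7},
  {"slide":[0,0,0],"angular":[0,0,0],"claw":0.8},
  {"slide":[0,0,0],"angular":[0,0,0],"claw":0.8},
  {"slide":[0,0,0],"angular":[0,0,0],"claw":0.8},
])

```text
time: 13.8
ee_pos: [0.5569, -0.026, 0.0704]
tcp_rot: [180.0, 0.0, -176.1]
wrist_force: [-0.5, -0.7, 0.5]
opening: 0.0767
grasp_force: 0.0
```

Emit:
play_rows([
  {"slide":[0,0,-5],"angular":[0,0,0],"claw":0.8},
  {"slide":[0,0,-10],"angular":[0,0,0],"claw":0.8},
  {"slide":[0,0,-20],"angular":[0,0,0],"claw":0.8},
  {"slide":[0,0,-30],"angular":[0,0,0],"claw":0.8},
  {"slide":[0,0,-15],"angular":[0,0,0],"claw":0.8},
  {"slide":[0,0,0],"angular":[0,0,0],"claw":0.8},
])

```text
time: 14.4
ee_pos: [0.5582, -0.0261, 0.1534]
tcp_rot: [-180.0, 0.3, -176.1]
wrist_force: [-0.2, -0.4, -1.2]
opening: 0.0771
grasp_force: 0.0
```

Emit:
play_rows([
  {"slide":[15,0,0],"angular":[0,0.3,0.3],"claw":0},
  {"slide":[15,0,0],"angular":[0,0,0],"claw":-1},
  {"slide":[15,0,0],"angular":[0,0,0],"claw":-1},
  {"slide":[13.5,0,0],"angular":[0,0,0],"claw":-1},
  {"slide":[0,0,0],"angular":[0,0,0],"claw":-1},
  {"slide":[0,0,0],"angular":[0,0,0],"claw":-1},
  {"slide":[0,0,0],"angular":[0,0,0],"claw":-1},
])

```text
time: 15.1
ee_pos: [0.499, -0.0297, 0.1502]
tcp_rot: [180.0, -0.3, -176.4]
wrist_force: [-0.1, -0.2, 0.3]
opening: -0.0001
grasp_force: 0.0
```

Emit:
play_rows([
  {"slide":[0,0,20],"angular":[0,0,0],"claw":-1},
  {"slide":[0,0,20],"angular":[0,0,0],"claw":-1},
  {"slide":[0,0,20],"angular":[0,0,0],"claw":-1},
  {"slide":[0,0,20],"angular":[0,0,0],"claw":-1},
  {"slide":[0,0,10],"angular":[0,0,0],"claw":-1},
  {"slide":[0,0,0],"angular":[0,-7.5,0],"claw":-1},
  {"slide":[0,0,0],"angular":[0,-7.5,0],"claw":-1},
  {"slide":[0,0,0],"angular":[0,0,0],"claw":-1},
])

```text
time: 15.9
ee_pos: [0.4947, -0.0296, 0.0587]
tcp_rot: [179.9, 14.7, -176.5]
wrist_force: [-0.4, 0.5, -0.4]
opening: 0.0001
grasp_force: 0.0
```

Emit:
play_rows([
  {"slide":[1.4,0,5],"angular":[0,0,0],"claw":-1},
  {"slide":[1.3,0,5],"angular":[0,0,0],"claw":-1},
  {"slide":[0,0,0],"angular":[0,0,0],"claw":-1},
  {"slide":[0,0,0],"angular":[0,0,0],"claw":-1},
  {"slide":[0,0,0],"angular":[0,0,0],"claw":-1},
])

```text
time: 16.4
ee_pos: [0.4986, -0.0297, 0.0503]
tcp_rot: [180.0, 14.7, -176.4]
wrist_force: [0.3, 0.3, 0.3]
opening: 0.0001
grasp_force: 0.0
```

```bash
python3 - <<'E'
from h import *
o=bot.get_obs(); p=o['ee_pos']; print(o['time'],p,o['tcp_rot'],o['wrist_force'])
I={}
for n in("top","side"):
    I[n]=bot.camera(n); cv2.imwrite(f"pics/{n}3.png",I[n][:,:,::-1])
c=np.array([.558,-.026,.06]); ims=[]
b={}
for n,w in(("side",55),("top",55)):
    u=proj(n,c)[0].astype(int); b[n]=(u[0]-30,u[1]-35,u[0]+30,u[1]+35)
    ims.append(cv2.resize(I[n][u[1]-w:u[1]+w,u[0]-w-10:u[0]+w+10],None,fx=3,fy=3,interpolation=cv2.INTER_CUBIC)[:,:,::-1])
m=mask(I["side"],"green",b["side"]); m=m  # pod display is green too but outside the box unless close
n_,l,s,_=cv2.connectedComponentsWithStats(m); k=1+np.argmax(s[1:,4]); m=np.uint8(l==k)*255
r=fit(lambda q:[cyl(*q,.024,.096,.028)],[.558,-.026],[("side",m,b["side"])],[.004,.004]); print(r.x,r.fun)
cv2.imwrite("pics/pre.png",np.hstack(ims))
E
```

```text
16.4 [ 0.49855621 -0.02971022  0.05032626] [ 179.96689115   14.65116761 -176.43917849] [0.3215286  0.31784542 0.27389108]
[ 0.55664119 -0.02640861] 92.04578095238095
```

View pics/pre.png

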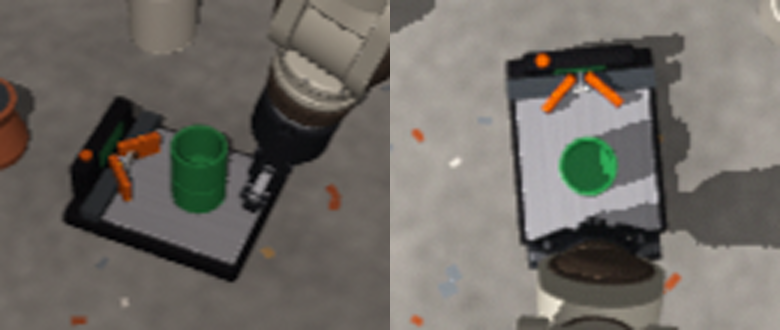

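Pre-push picture: the cup stands upright on the plate, on the V's centre line (top crop: cup at (588,166), V at (583,85)). The closed fingers are behind it. Starting the push.

Emit:
play_rows([
  {"slide":[-1.9,0,1.5],"angular":[0,0,0],"claw":-1},
  {"slide":[-2.4,0,1.6],"angular":[0,0,0],"claw":-1},
  {"slide":[-2.9,0,0.8],"angular":[0,0,0],"claw":-1},
  {"slide":[-2.9,0,0.8],"angular":[0,0,0],"claw":-1},
  {"slide":[0,0,0],"angular":[0,0,0],"claw":-1},
  {"slide":[0,0,0],"angular":[0,0,0],"claw":-1},
])

```text
time: 17.1
ee_pos: [0.509, -0.029, 0.0483]
tcp_rot: [180.0, 14.7, -176.4]
wrist_force: [-0.8, -0.5, -0.3]
opening: -0.0003
grasp_force: 0.0
```

Emit:
play_rows([
  {"slide":[-2.9,0,0.76],"angular":[0,0,0],"claw":-1},
  {"slide":[-2.9,0,0.76],"angular":[0,0,0],"claw":-1},
  {"slide":[-2.9,0,0.76],"angular":[0,0,0],"claw":-1},
  {"slide":[-2.9,0,0.76],"angular":[0,0,0],"claw":-1},
  {"slide":[-2.9,0,0.76],"angular":[0,0,0],"claw":-1},
  {"slide":[-2.9,0,0.76],"angular":[0,0,0],"claw":-1},
  {"slide":[0,0,0],"angular":[0,0,0],"claw":-1},
])

```text
time: 17.8
ee_pos: [0.5273, -0.0279, 0.0484]
tcp_rot: [180.0, 14.7, -176.4]
wrist_force: [0.9, 0.2, 0.1]
opening: -0.0001
grasp_force: 0.0
```

Emit:
play_rows([
  {"slide":[-2.9,0,0.76],"angular":[0,0,0],"claw":-1},
  {"slide":[-2.9,0,0.76],"angular":[0,0,0],"claw":-1},
  {"slide":[-2.9,0,0.76],"angular":[0,0,0],"claw":-1},
  {"slide":[-2.9,0,0.76],"angular":[0,0,0],"claw":-1},
  {"slide":[-2.9,0,0.76],"angular":[0,0,0],"claw":-1},
  {"slide":[-2.9,0,0.76],"angular":[0,0,0],"claw":-1},
  {"slide":[0,0,0],"angular":[0,0,0],"claw":-1},
])

```text
time: 18.5
ee_pos: [0.5453, -0.0267, 0.0484]
tcp_rot: [180.0, 14.7, -176.4]
wrist_force: [0.4, -0.3, -0.6]
opening: 0.0001
grasp_force: 0.0
```

```bash
cat > m.py <<'E'
from h import *
def meas():
    o=bot.get_obs(); p=o['ee_pos']; print(o['time'],p.round(4),o['tcp_rot'].round(2),o['wrist_force'].round(2))
    for n in("side","top"):
        I=bot.camera(n); u=proj(n,[.58,-.025,.06])[0].astype(int); b=(u[0]-35,u[1]-40,u[0]+35,u[1]+40)
        m=mask(I,"green",b); _,l,s,_=cv2.connectedComponentsWithStats(m); m=np.uint8(l==1+np.argmax(s[1:,4]))*255
        u=proj(n,[.63,-.021,.04])[0].astype(int); bb=(u[0]-25,u[1]-20,u[0]+25,u[1]+20); mo=mask(I,"orange",bb)
        _,l,s,_=cv2.connectedComponentsWithStats(mo); k=1+np.argsort(-s[1:,4])[:2]; mo=np.uint8(np.isin(l,k))*255
        r=fit(lambda q:[cyl(*q,.024,.096,.028)],[p[0]+.0435,p[1]+.002],[(n,m,b)],[.004,.004])
        d=fit(flanks,[.613,-.022,.065],[(n,mo,bb)],[.004,.004,.03]); w=np.radians(3.6)
        v=r.x-d.x[:2]; print(n,"cup",r.x.round(4),round(r.fun),"home",d.x.round(4),round(d.fun),"rel dock",(np.array([[np.cos(w),np.sin(w)],[-np.sin(w),np.cos(w)]])@v*1000).round(1))
E
python3 -c "from m import *; meas()"
```

```text
18.5 [ 0.5453 -0.0267  0.0484] [ 179.97   14.72 -176.44] [ 0.35 -0.29 -0.62]
side cup [ 0.5853 -0.0251] 125 home [ 0.613  -0.024   0.1222] 1526 rel dock [-27.7   0.6]
top cup [ 0.5876 -0.024 ] 26 home [ 0.6141 -0.021   0.0841] 24 rel dock [-26.7  -1.4]
```

Emit:
play_rows([
  {"slide":[-2.4,0,0.63],"angular":[0,0,0],"claw":-1},
  {"slide":[-2.4,0,0.63],"angular":[0,0,0],"claw":-1},
  {"slide":[-2.4,0,0.63],"angular":[0,0,0],"claw":-1},
  {"slide":[-2.4,0,0.63],"angular":[0,0,0],"claw":-1},
  {"slide":[-2.4,0,0.63],"angular":[0,0,0],"claw":-1},
  {"slide":[-2.4,0,0.63],"angular":[0,0,0],"claw":-1},
  {"slide":[-1.9,0,0.5],"angular":[0,0,0],"claw":-1},
  {"slide":[0,0,0],"angular":[0,0,0],"claw":-1},
])

```text
time: 19.4
ee_pos: [0.562, -0.0257, 0.0484]
tcp_rot: [180.0, 14.7, -176.4]
wrist_force: [-0.5, -0.1, -0.4]
opening: 0.0002
grasp_force: 0.0
```

Emit:
play_rows([
  {"slide":[-1,0,0.26],"angular":[0,0,0],"claw":-1},
  {"slide":[-1,0,0.26],"angular":[0,0,0],"claw":-1},
  {"slide":[-1,0,0.26],"angular":[0,0,0],"claw":-1},
  {"slide":[0,0,0],"angular":[0,0,0],"claw":-1},
])

```text
time: 19.8
ee_pos: [0.5649, -0.0256, 0.0484]
tcp_rot: [180.0, 14.7, -176.4]
wrist_force: [0.7, -0.3, -0.5]
opening: 0.0002
grasp_force: 0.1
```

Emit:
play_rows([
  {"slide":[-1,0,0.26],"angular":[0,0,0],"claw":-1},
  {"slide":[-1,0,0.26],"angular":[0,0,0],"claw":-1},
  {"slide":[0,0,0],"angular":[0,0,0],"claw":-1},
])

```text
time: 20.1
ee_pos: [0.5667, -0.0254, 0.0482]
tcp_rot: [180.0, 14.7, -176.4]
wrist_force: [-2.4, -0.2, 1.6]
opening: -0.0004
grasp_force: 1.1
```

```bash
python3 -c "from m import *; meas()"
```

```text
20.1 [ 0.5667 -0.0254  0.0482] [ 179.97   14.67 -176.45] [-2.41 -0.19  1.64]
side cup [ 0.6066 -0.0236] 518 home [ 0.6141 -0.0251  0.1301] 2708 rel dock [-7.4  2. ]
top cup [ 0.6081 -0.0229] 31 home [ 0.6145 -0.0211  0.085 ] 105 rel dock [-6.5 -1.3]
```

Emit:
play_rows([
  {"slide":[-1,0,0.26],"angular":[0,0,0],"claw":-1},
  {"slide":[-1,0,0.26],"angular":[0,0,0],"claw":-1},
  {"slide":[0,0,0],"angular":[0,0,0],"claw":-1},
])

```text
time: 20.5
ee_pos: [0.5689, -0.0253, 0.0483]
tcp_rot: [180.0, 14.7, -176.4]
wrist_force: [-3.0, -0.2, 0.2]
opening: -0.0001
grasp_force: 1.3
```

Emit:
play_rows([
  {"slide":[-0.5,0,0.13],"angular":[0,0,0],"claw":-1},
  {"slide":[-0.5,0,0.13],"angular":[0,0,0],"claw":-1},
  {"slide":[0,0,0],"angular":[0,0,0],"claw":-1},
])

```text
time: 20.8
ee_pos: [0.5699, -0.0252, 0.0483]
tcp_rot: [180.0, 14.7, -176.4]
wrist_force: [-2.7, 0.0, 0.8]
opening: 0.0004
grasp_force: 1.4
```

Emit:
play_rows([
  {"slide":[-0.5,0,0.13],"angular":[0,0,0],"claw":-1},
  {"slide":[-0.5,0,0.13],"angular":[0,0,0],"claw":-1},
  {"slide":[0,0,0],"angular":[0,0,0],"claw":-1},
])

```text
time: 21.1
ee_pos: [0.5706, -0.025, 0.0482]
tcp_rot: [179.9, 14.6, -176.4]
wrist_force: [-5.5, 0.3, 2.3]
opening: -0.0001
grasp_force: 2.8
```

```bash
python3 -c "from m import *; meas()"
```

```text
21.1 [ 0.5706 -0.025   0.0482] [ 179.95   14.65 -176.44] [-5.49  0.25  2.27]
side cup [ 0.6106 -0.0232] 529 home [ 0.6122 -0.0234  0.117 ] 2945 rel dock [-1.5  0.3]
top cup [ 0.6113 -0.0225] 45 home [ 0.6158 -0.0205  0.0775] 326 rel dock [-4.7 -1.7]
```

Emit:
play_rows([
  {"slide":[-0.2,0.5,0.05],"angular":[0,0,0],"claw":-1},
  {"slide":[0,0.5,0],"angular":[0,0,0],"claw":-1},
  {"slide":[0,0,0],"angular":[0,0,0],"claw":-1},
])

```text
time: 21.5
ee_pos: [0.5709, -0.0241, 0.0482]
tcp_rot: [180.0, 14.7, -176.4]
wrist_force: [-5.5, 0.8, 0.8]
opening: 0.0002
grasp_force: 2.3
```

Emit:
play_rows([
  {"slide":[0,0.5,0],"angular":[0,0,0],"claw":-1},
  {"slide":[0,0.5,0],"angular":[0,0,0],"claw":-1},
  {"slide":[0,0.5,0],"angular":[0,0,0],"claw":-1},
  {"slide":[0,0,0],"angular":[0,0,0],"claw":-1},
])

```text
time: 21.9
ee_pos: [0.5711, -0.0226, 0.0484]
tcp_rot: [180.0, 14.7, -176.4]
wrist_force: [-2.3, -0.1, -0.8]
opening: 0.0003
grasp_force: 1.2
```

Emit:
play_rows([
  {"slide":[-0.4,0,0.1],"angular":[0,0,0],"claw":-1},
  {"slide":[0,0,0],"angular":[0,0,0],"claw":-1},
  {"slide":[0,0,0],"angular":[0,0,0],"claw":-1},
])

```text
time: 22.2
ee_pos: [0.5714, -0.0226, 0.0483]
tcp_rot: [180.0, 14.7, -176.4]
wrist_force: [-2.6, 0.0, -0.6]
opening: 0.0001
grasp_force: 1.5
```

```bash
python3 -c "from m import *; meas()"
```

```text
22.2 [ 0.5714 -0.0226  0.0483] [ 179.97   14.7  -176.44] [-2.57  0.   -0.61]
side cup [ 0.6116 -0.0226] 543 home [ 0.6107 -0.0221  0.1103] 3287 rel dock [ 0.9 -0.5]
top cup [ 0.6124 -0.0213] 52 home [ 0.6159 -0.0202  0.0763] 436 rel dock [-3.6 -0.9]
```

Emit:
play_rows([
  {"slide":[-0.5,0,0.13],"angular":[0,0,0],"claw":-1},
  {"slide":[0,0,0],"angular":[0,0,0],"claw":-1},
  {"slide":[0,0,0],"angular":[0,0,0],"claw":-1},
])

```text
time: 22.6
ee_pos: [0.5716, -0.0226, 0.0482]
tcp_rot: [180.0, 14.7, -176.4]
wrist_force: [-5.3, -0.1, 0.5]
opening: -0.0001
grasp_force: 2.7
```

Emit:
play_rows([
  {"slide":[-0.4,0,0.1],"angular":[0,0,0],"claw":-1},
  {"slide":[0,0,0],"angular":[0,0,0],"claw":-1},
  {"slide":[0,0,0],"angular":[0,0,0],"claw":-1},
])

```text
time: 22.9
ee_pos: [0.5718, -0.0226, 0.0482]
tcp_rot: [180.0, 14.6, -176.4]
wrist_force: [-7.6, 0.5, 1.9]
opening: -0.0002
grasp_force: 3.8
```

Emit:
play_rows([
  {"slide":[-0.3,0,0.08],"angular":[0,0,0],"claw":-1},
  {"slide":[0,0,0],"angular":[0,0,0],"claw":-1},
  {"slide":[0,0,0],"angular":[0,0,0],"claw":-1},
])

```text
time: 23.2
ee_pos: [0.5718, -0.0225, 0.0482]
tcp_rot: [180.0, 14.6, -176.5]
wrist_force: [-9.4, -0.0, 3.0]
opening: -0.0002
grasp_force: 4.7
```

```bash
python3 -c "from m import *; meas()"
```

```text
23.2 [ 0.5718 -0.0225  0.0482] [ 179.96   14.6  -176.45] [-9.38 -0.03  3.02]
side cup [ 0.6113 -0.0221] 565 home [ 0.6107 -0.0221  0.1103] 3288 rel dock [0.7 0. ]
top cup [ 0.6124 -0.0212] 56 home [ 0.6159 -0.0202  0.0763] 447 rel dock [-3.5 -0.9]
```

Emit:
play_rows([
  {"slide":[-0.1,0,0.03],"angular":[0,0,0],"claw":-1},
  {"slide":[0,0,0],"angular":[0,0,0],"claw":-1},
  {"slide":[0,0,0],"angular":[0,0,0],"claw":-1},
  {"slide":[0,0,0],"angular":[0,0,0],"claw":-1},
])

```text
time: 23.7
ee_pos: [0.5719, -0.0225, 0.0482]
tcp_rot: [180.0, 14.6, -176.4]
wrist_force: [-10.2, 0.7, 3.2]
opening: 0.0001
grasp_force: 5.0
```

Emit:
play_rows([
  {"slide":[0,0,0],"angular":[0,0,0],"claw":-1},
  {"slide":[0,0,0],"angular":[0,0,0],"claw":-1},
  {"slide":[0,0,0],"angular":[0,0,0],"claw":-1},
  {"slide":[0,0,0],"angular":[0,0,0],"claw":-1},
  {"slide":[0,0,0],"angular":[0,0,0],"claw":-1},
])

```text
time: 24.2
ee_pos: [0.5718, -0.0225, 0.0481]
tcp_rot: [180.0, 14.6, -176.4]
wrist_force: [-10.2, 0.7, 4.4]
opening: 0.0002
grasp_force: 5.0
```

Home, but in dock axes there's still about 1.3 N of side force from the right flank. I'll shift the push slightly left to even the load.

Emit:
play_rows([
  {"slide":[0,0.3,0],"angular":[0,0,0],"claw":-1},
  {"slide":[0,0.3,0],"angular":[0,0,0],"claw":-1},
  {"slide":[0,0,0],"angular":[0,0,0],"claw":-1},
  {"slide":[0,0,0],"angular":[0,0,0],"claw":-1},
])

```text
time: 24.6
ee_pos: [0.5718, -0.0223, 0.0481]
tcp_rot: [-180.0, 14.6, -176.5]
wrist_force: [-8.8, -1.3, 2.9]
opening: -0.0
grasp_force: 4.9
```

Emit:
play_rows([
  {"slide":[0,0,0],"angular":[0,0,0],"claw":-1},
  {"slide":[0,0,0],"angular":[0,0,0],"claw":-1},
  {"slide":[0,0,0],"angular":[0,0,0],"claw":-1},
])

```text
time: 24.9
ee_pos: [0.5718, -0.0223, 0.0482]
tcp_rot: [-180.0, 14.6, -176.5]
wrist_force: [-9.8, -1.2, 3.2]
opening: 0.0003
grasp_force: 4.9
```

Emit:
play_rows([
  {"slide":[-0.1,-0.2,0.03],"angular":[0,0,0],"claw":-1},
  {"slide":[0,0,0],"angular":[0,0,0],"claw":-1},
  {"slide":[0,0,0],"angular":[0,0,0],"claw":-1},
  {"slide":[0,0,0],"angular":[0,0,0],"claw":-1},
  {"slide":[0,0,0],"angular":[0,0,0],"claw":-1},
  {"slide":[0,0,0],"angular":[0,0,0],"claw":-1},
  {"slide":[0,0,0],"angular":[0,0,0],"claw":-1},
  {"slide":[0,0,0],"angular":[0,0,0],"claw":-1},
])

```text
time: 25.7
ee_pos: [0.5719, -0.0224, 0.0481]
tcp_rot: [180.0, 14.6, -176.5]
wrist_force: [-10.6, -1.1, 3.6]
opening: 0.0
grasp_force: 5.2
```

Emit:
play_rows([
  {"slide":[0,0,0],"angular":[0,0,0],"claw":-1},
  {"slide":[0,0,0],"angular":[0,0,0],"claw":-1},
])

```text
time: 25.9
ee_pos: [0.5719, -0.0224, 0.0481]
tcp_rot: [180.0, 14.6, -176.5]
wrist_force: [-10.4, -1.8, 3.2]
opening: 0.0003
grasp_force: 5.2
```

Emit:
play_rows([
  {"slide":[0.5,0,-0.13],"angular":[0,0,0],"claw":-1},
  {"slide":[0.5,0,-0.13],"angular":[0,0,0],"claw":-1},
  {"slide":[1,0,-0.26],"angular":[0,0,0],"claw":-1},
  {"slide":[2,0,-0.5],"angular":[0,0,0],"claw":-1},
  {"slide":[5,0,-1.3],"angular":[0,0,0],"claw":-1},
  {"slide":[15,0,-4],"angular":[0,0,0],"claw":-1},
  {"slide":[20,0,-5.3],"angular":[0,0,0],"claw":-1},
  {"slide":[20,0,-5.3],"angular":[0,0,0],"claw":-1},
])

```text
time: 26.7
ee_pos: [0.5061, -0.0263, 0.0486]
tcp_rot: [180.0, 14.7, -176.4]
wrist_force: [-0.2, -0.3, 1.0]
opening: 0.0003
grasp_force: 0.0
```

Emit:
play_rows([
  {"slide":[15,0,-10],"angular":[0,0,0],"claw":-1},
  {"slide":[0,0,-30],"angular":[0,0,0],"claw":-1},
  {"slide":[0,0,-40],"angular":[0,0,0],"claw":-1},
  {"slide":[0,0,-40],"angular":[0,0,0],"claw":-1},
  {"slide":[0,0,0],"angular":[0,0,0],"claw":-1},
])

```text
time: 27.2
ee_pos: [0.4634, -0.0293, 0.1671]
tcp_rot: [-180.0, 15.2, -176.4]
wrist_force: [0.6, -0.3, 0.4]
opening: -0.0
grasp_force: 0.0
```

```bash
python3 - <<'E'
from m import *
meas()
ims=[]
for n in("side","top"):
    I=bot.camera(n); u=proj(n,[.6,-.022,.06])[0].astype(int); ims.append(cv2.resize(I[u[1]-30:u[1]+30,u[0]-33:u[0]+33],None,fx=6,fy=6,interpolation=cv2.INTER_CUBIC)[:,:,::-1])
cv2.imwrite("pics/end.png",np.hstack(ims))
E
```

```text
27.2 [ 0.4634 -0.0293  0.1671] [-179.95   15.24 -176.43] [ 0.61 -0.29  0.38]
side cup [ 0.7249 -0.2922] 5308 home [ 0.6106 -0.0221  0.1101] 3290 rel dock [  97.  -276.7]
top cup [ 0.5104 -0.0258] 6504 home [ 0.6159 -0.0202  0.0763] 435 rel dock [-105.6    1. ]
```

View pics/end.png

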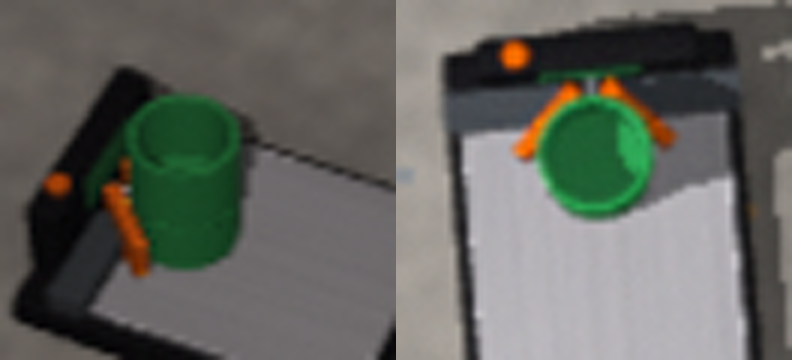

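The final picture shows the cup standing upright, nested against both flanks, with the arm clear. One quick numeric check of the seating before handing in.

```bash
python3 - <<'E'
from h import *
for n,h in(("top",(.6143,-.0208)),("side",(.6111,-.0233))):
    I=bot.camera(n); u=proj(n,[*h,.06])[0].astype(int); b=(u[0]-18,u[1]-24,u[0]+18,u[1]+24)
    m=mask(I,"green",b); m=cv2.morphologyEx(m,cv2.MORPH_OPEN,np.ones((21,21),np.uint8))
    r=fit(lambda q:[cyl(*q,.024,.096,.028)],h,[(n,m,b)],[.003,.003]); print(n,r.x.round(4),round(r.fun),"minus home mm",((r.x-h)*1000).round(1))
E
```

```text
top [ 0.6128 -0.0213] 306 minus home mm [-1.5 -0.5]
side [ 0.611 -0.022] 631 minus home mm [-0.1  1.3]
```

```bash
python3 -c "
from workcell import bot
print(bot.job_done())"
```

```text
the job is handed in; nothing more can be done
None
```

The green cup is standing upright and released in the V, pressed home against both orange flanks with about 10 N for roughly 0.9 s; the job was handed in at about 27 s and returned no verdict.

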